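# Set a timed stirrer by counting vials and start it

## Robot

A 7-joint arm with a two-finger parallel gripper is mounted at the origin on the work surface. World frame = base frame: x ahead of the robot, y to its left, z up, the work surface at z = 0. Lengths are in mm, angles in rad, forces in N, time in s.
With the tool pointing down it reaches from about 400 to 875 mm from the base axis. Payload 4.4 kg.
Tool frame: the origin (TCP) lies at the very end of the fingers, on their centre line; the grasp point (between the pads) lies 19 mm behind it; x points along the fingers, z is the direction in which the jaws open and shut, and the axes are right-handed (so a half turn about x gives the same grasp; the last joint's range is limited). The gripper opens to 85 mm and grips with 20 to 120 N. Pads are 22 mm wide; open, the fingers measure 114 mm over their backs; the gripper's body (76 mm by 85 mm) begins 54 mm behind the grasp point. The pads swing forward as they close: fully open they stand 13 mm farther back than shut.
Start: joints at [1.169, 0.628, 0.038, 1.517, -0.027, 0.996, -0.02], TCP at [214.22, -613.7, 198.113] pointing down, gripper open.
Joint ranges: [-3.06, 3.06], [-0.37, 2.12], [-1.25, 1.32], [0.18, 2.47], [-1.1, 4.24], [0.23, 1.98], [-2.94, 2.94]. Speed limits (rad/s): [2.57, 2.57, 3.14, 3.14, 3.14, 3.14, 3.14].

## Interface

Orientations are given as [roll, pitch, yaw] about the fixed x, y, z axes, in that order (R = Rz(yaw) Ry(pitch) Rx(roll)).
In Python, from cell import ctrl gives the robot as it stands.
- The arm moves only by the shell command python3 -m inch 'ROWS'. ROWS is JSON, a list of rows, each a list of 5 numbers: the shift along the tool's x, y, z in cm, then the turn about the tool's x in degrees, then the finger opening in cm, from 0 to 8.54. A call has 1 to 20 rows; each row shifts and turns the pose as measured when the row begins, along the tool's axes as they then stand; what a row does not reach is not made up. A row lasts 1/8 s, in which the tool goes at most 62.5 mm and 10.7 degrees, less where a joint would pass 70% of its speed; a pose out of reach is approached as far as the arm can. A call with a gripper value outside its range is refused whole. The fingers move at their own pace and stop on an object; the grip force is fixed at half the most. Time passes only in rows, so rows that do not move let the fingers close. It gives the time, the measured TCP pose, the force and the opening at its end, in the units of the state.
- ctrl.read_state(): the state, without advancing time (a new reading comes with each control period).
- ctrl.get_image(name): name is "side" or "top"; returns a dict with "frame" (384x512x3 uint8, red, green, blue), "z_map" (384x512 float32, mm along the optical axis (not along the pixel's ray), 0 where there is no reading), "K" (3x3 intrinsics, pixels), "eye" and "orientation" of the camera in the world. Camera axes: x right, y down, z forward; pixel columns grow to the right and rows downward; lengths in mm; the calibration is good to about 2 mm. A picture is of the moment at which its call begins.
- ctrl.finish_job(): hands the job in, once; it reports no verdict.
Trained networks look in the newest picture that a camera, given by its name, has taken for a name from the list of things; names that differ only in an ending like _2 or _b are one class to them, and where a whole thing is asked for, a point or a joint stands for the part that bears it (a point fixed in the world has none). Each returns a list of dicts, best first, with "confidence" (0 to 1); they miss things now and then, are a little off and sometimes report something else, mostly with a low value. They report only what shows in the picture. A call takes as long as a camera call. They do not tell look-alikes from the thing itself.
- ctrl.look_for(camera, label): "box" ([centre column, centre row, width, height] as shares, 0 to 1, of the picture: columns of its width, rows of its height, round what is visible of it).
- ctrl.pinpoint(camera, label): "xy" ([column, row] as shares, 0 to 1, of the picture: columns of its width, rows of its height: a listed point, or the origin of a listed thing).
The state is a dict: "clock": time; "qpos": joint angles; "qd": joint speeds; "tau": joint torques, N m; "eef_pos": TCP position; "tool_rot": TCP orientation; "force": force on the tool from outside, world axes, zero at the start; "torque": the same for the moment, N m; "width": finger opening in mm.
Only numpy, scipy, OpenCV 4.12 (cv2) and the standard library are available. Lean on these libraries where they do the work, as an engineer would, in place of code of your own. Each camera call takes 0.05 s, during which the arm holds its last target. There are 200 camera calls.

## Task

Get the timed stirrer running: first lift the amber sample jar off its control deck and stand it upright on the middle of the round white stirring plate. Then click the black timer dial clockwise until it stands exactly as many clicks past the red zero dot as there are white-capped vials in the orange rack (blue caps and the grey rack do not count), let go of it, and finally press the green start button fully down. Do not knock over or push away anything else on the bench.

Things in the scene. Friction and masses are not known exactly. Their poses are not given: they have to be found in the camera images.
- stirrer: The timed stirrer, a white box 200 mm (its x) by 340 mm (its y) and 60 mm high, fixed to the bench; origin at the centre of its underside, z up, -x is its front. All offsets here are in its frame. The left part (+y) carries the stirring plate, the right part (y below 0) is the flat control deck at 60 mm height with the dial at (-35, -40) mm and the start button at (-45, -130) mm. At the start the jar is parked on the deck behind these two.
- plate_mid (a point): Centre of the upper face of the round white stirring plate, 120 mm across, flat, 70 mm above the bench, at (0, 95) mm of the stirrer.
- jar_mid (a point): The sample jar: amber glass, 60 mm across up to 66 mm height, then a white lid 56 mm across, 84 mm tall in all, about 0.2 to 0.4 kg. The point is its centre, 42 mm above its underside; z is its axis.
- dial_grip (a point): A point on the upright axis of the timer dial, 22 mm above the deck. The dial is a round black knurled knob 42 mm across, its top 34 mm above the deck, on a flange 50 mm across and 5 mm high, with a yellow pointer line on top and side. x, y turn with it; the pointer lies along -x of this point.
- timer_dial (a joint): Angle of the timer dial in rad, growing clockwise seen from above; 0 when the pointer is at the red zero dot (towards the stirrer's -x). It clicks into a stop every 30 degrees (0.5236 rad), each marked by a dot, from 0 up to 8 clicks, with end stops just beyond. A spring holds it in each stop (about 0.04 N m to click over, nothing felt exactly at a stop); released between stops it falls into the nearer one. It starts at 0, 1 or 2 clicks.
- start_button (a joint): Travel of the green start button in m: 0 up, 0.006 fully down; pressed straight down, fully down takes 5 N, it springs back.
- start_button_top (a point): Centre of the top of the green start button, 26 mm across, its top 22 mm above the deck, in a black collar 42 mm across and 12 mm high.
- rack_wait_mid (a point): The orange vial rack, 68 mm (its x) by 100 mm (its y), 40 mm high, fixed, open-topped with 2 by 3 wells at 32 mm spacing, all six holding a vial. The point is on its axis 34 mm above the bench; every vial within 70 mm horizontally is in this rack.
- rack_done_mid (a point): The grey vial rack, same size and wells as the orange one, holding two vials. The point is on its axis, 34 mm above the bench.
- white1_mid (a point): A capped glass sample vial, 23 mm across, 64 mm tall, upright in one of the two racks, standing on the rack floor; the point is its centre, 32 mm above its underside. Its cap is white. Leave it alone.
- white2_mid (a point): A capped glass sample vial, 23 mm across, 64 mm tall, upright in one of the two racks, standing on the rack floor; the point is its centre, 32 mm above its underside. Its cap is white. Leave it alone.
- white3_mid (a point): A capped glass sample vial, 23 mm across, 64 mm tall, upright in one of the two racks, standing on the rack floor; the point is its centre, 32 mm above its underside. Its cap is white. Leave it alone.
- white4_mid (a point): A capped glass sample vial, 23 mm across, 64 mm tall, upright in one of the two racks, standing on the rack floor; the point is its centre, 32 mm above its underside. Its cap is white. Leave it alone.
- white5_mid (a point): A capped glass sample vial, 23 mm across, 64 mm tall, upright in one of the two racks, standing on the rack floor; the point is its centre, 32 mm above its underside. Its cap is white. Leave it alone.
- blue1_mid (a point): A capped glass sample vial, 23 mm across, 64 mm tall, upright in one of the two racks, standing on the rack floor; the point is its centre, 32 mm above its underside. Its cap is blue. Leave it alone.
- blue2_mid (a point): A capped glass sample vial, 23 mm across, 64 mm tall, upright in one of the two racks, standing on the rack floor; the point is its centre, 32 mm above its underside. Its cap is blue. Leave it alone.
- blue3_mid (a point): A capped glass sample vial, 23 mm across, 64 mm tall, upright in one of the two racks, standing on the rack floor; the point is its centre, 32 mm above its underside. Its cap is blue. Leave it alone.
- reagent: Bystander: clear plastic bottle with blue cap, 64 mm across, 175 mm tall, behind the stirrer; origin under its centre.
- red_jar: Bystander: glass jar with red cap, 58 mm across, 85 mm tall, behind the stirrer; origin under its centre.
- beaker: Bystander: white open plastic cup, 72 mm across, 85 mm tall, to the left of the stirrer; origin under its centre.
- dish: Bystander: shallow aluminium dish, 72 mm across, 22 mm high, in front of the stirrer; origin under its centre.
- pipettor: Bystander: grey hand pipettor lying on the bench to the right of the stirrer, about 215 mm long (its x), 22 to 28 mm high; origin under its middle.
There are look-alikes about, which are no part of the job. Leave any yellow look-alike of the part that bears blue1_mid alone.

How it is judged (in metres and radians):
On the way, in this order (a step that is already met when the one before it is completed fails the run):
1. the jar stands upright on the middle of the stirring plate, let go (horizontal distance between jar_mid and plate_mid below 0.02 m and z of jar_mid in the frame of plate_mid between 0.038 and 0.046 m and angle between jar_mid's own z axis and vertical below 0.08 rad and contact force between the fingers and jar below 0.1 N and linear speed of jar below 0.02 m/s), for 0.2 s.
2. the dial stands as many clicks past zero as there are white-capped vials in the orange rack, let go (((horizontal distance between each of blue1_mid, blue2_mid, blue3_mid and rack_done_mid above 0.07 m and value of joint timer_dial between 1.4108 and 1.7308 rad) or (horizontal distance between each of white1_mid, white2_mid, white3_mid, white4_mid, white5_mid and rack_done_mid above 0.07 m and value of joint timer_dial between 2.45799 and 2.77799 rad) or (horizontal distance between any of blue1_mid, blue2_mid, blue3_mid and rack_done_mid below 0.07 m and horizontal distance between any of white1_mid, white2_mid, white3_mid, white4_mid, white5_mid and rack_done_mid below 0.07 m and value of joint timer_dial between 1.9344 and 2.2544 rad)) and contact force between the fingers and timer_dial below 0.1 N), for 0.2 s.
3. the start button is pressed fully down (value of joint start_button above 0.0048 m), for 0.05 s.
At the end, for the whole second after the job is handed in: Jar upright (4.5 degrees), at rest, released, axis within 20 mm of the plate's centre; dial within 9 degrees of the stop whose clicks past zero equal the white-capped vials in the orange rack; button pressed at least 4.8 mm after that, and up again (all of step 1 and ((horizontal distance between each of blue1_mid, blue2_mid, blue3_mid and rack_done_mid above 0.07 m and value of joint timer_dial between 1.4108 and 1.7308 rad) or (horizontal distance between each of white1_mid, white2_mid, white3_mid, white4_mid, white5_mid and rack_done_mid above 0.07 m and value of joint timer_dial between 2.45799 and 2.77799 rad) or (horizontal distance between any of blue1_mid, blue2_mid, blue3_mid and rack_done_mid below 0.07 m and horizontal distance between any of white1_mid, white2_mid, white3_mid, white4_mid, white5_mid and rack_done_mid below 0.07 m and value of joint timer_dial between 1.9344 and 2.2544 rad)) and value of joint start_button below 0.002 m); the robot touches nothing.
It fails at once if the jar is tipped more than 35 degrees (angle between jar_mid's own z axis and vertical above 0.6 rad).
It fails at once if a vial is moved more than 25 mm (distance of any of white1_mid, white2_mid, white3_mid, white4_mid, white5_mid, blue1_mid, blue2_mid, blue3_mid from where it was at the start of the episode above 0.025 m).
It fails at once if a bystander is moved more than 30 mm (distance of any of reagent, red_jar, beaker, dish, pipettor from where it was at the start of the episode above 0.03 m).
It also fails if it takes over 64 s, if anything falls off the work surface, if the arm or the gripper's body presses on something with over 40 N, if the wrist force passes 120 N, or if a joint passes its speed limit or range.

## Working session

There is one attempt and no reset: what is moved stays moved. The work goes in short steps, Python scripts to look and compute and a shell command to move; the robot and the scene stay as the last step left them, time stands still between calls to the robot, and variables do not carry over. Pictures are saved under pics/ and viewed, about 8 in all and at most 12, crops included, and the job is handed in when it is done.

```bash
mkdir -p pics; ls
cat > h.py <<'E'
import numpy as np, cv2
from scipy.spatial.transform import Rotation as R
from cell import ctrl
def img(n):
    return ctrl.get_image(n)
def ori(o):
    o=np.array(o,float)
    if o.shape==(3,3): return o
    if o.size==4: return R.from_quat(o).as_matrix()
    return R.from_euler('xyz',o).as_matrix()
def world(d,u,v,z=None,Z=None):
    """pixel -> world; z depth or Z world height plane"""
    K=d['K'];r=np.linalg.inv(K)@[u,v,1];M=ori(d['orientation']);e=np.array(d['eye'],float)
    w=M@r
    if Z is not None: return e+w*(Z-e[2])/w[2]
    if z is None: z=d['z_map'][int(round(v)),int(round(u))]
    return e+w*z
def proj(d,p):
    c=ori(d['orientation']).T@(np.array(p,float)-d['eye']);q=d['K']@c
    return q[:2]/q[2]
def save(d,n,box=None,s=1):
    f=d['frame'][...,::-1]
    if box: a,b,c,e=box; f=f[b:e,a:c]
    cv2.imwrite('pics/'+n,cv2.resize(f,None,fx=s,fy=s,interpolation=cv2.INTER_CUBIC))
E
python3 - <<'E'
from h import *
np.set_printoptions(precision=1,suppress=True)
print(ctrl.read_state())
out=[]
H={'plate_mid':70,'jar_mid':102,'dial_grip':82,'start_button_top':82,'rack_wait_mid':34,'rack_done_mid':34,'stirrer':0,'blue1_mid':38,'white1_mid':38,'reagent':0,'red_jar':0,'beaker':0,'dish':0,'pipettor':0}
for c in ['top','side']:
    d=img(c);out.append(d['frame']);print(c,d['eye'],d['orientation'])
    save(d,c+'.png')
    for n,Z in H.items():
        for r in ctrl.pinpoint(c,n)[:8]:
            u,v=r['xy'][0]*512,r['xy'][1]*384
            print(n,round(r['confidence'],2),round(u),round(v),world(d,u,v,Z=Z))
cv2.imwrite('pics/both.png',np.hstack(out)[...,::-1][:, :])
E
```

```text
pics
{'clock': 0.0, 'qpos': array([ 1.2,  0.6,  0. ,  1.5, -0. ,  1. , -0. ]), 'qd': array([-0.,  0.,  0.,  0., -0.,  0.,  0.]), 'tau': array([ -0. , -56.3,   1.2, -19.3,   0. ,   0. ,  -0. ]), 'eef_pos': array([ 214. , -613. ,  197.2]), 'tool_rot': array([-3.1,  1.6,  1.9]), 'force': array([ 0.5,  0.2, -0.5]), 'torque': array([-0., -0., -0.]), 'width': 85.50180830560248}
top [ 375.7   15.2 1425.3] [-3.  -0.  -1.5]
plate_mid 0.74 221 194 [562.6 168.   70. ]
plate_mid 0.39 132 196 [542.6 493.6  70. ]
jar_mid 0.47 273 191 [572.1 -25.7 102. ]
dial_grip 0.43 260 208 [511.1  21.4  82. ]
start_button_top 0.62 143 194 [550.  449.6  82. ]
start_button_top 0.4 278 220 [470.  -47.2  82. ]
rack_wait_mid 0.64 131 197 [545.8 508.6  34. ]
rack_wait_mid 0.51 134 204 [520.3 496.3  34. ]
rack_done_mid 0.68 399 193 [ 587.4 -505.3   34. ]
rack_done_mid 0.32 238 153 [725.9 112.2  34. ]
stirrer 0.95 251 201 [548.2  59.    0. ]
stirrer 0.51 223 196 [561.5 167.3   0. ]
blue1_mid 0.6 113 183 [597.8 580.8  38. ]
blue1_mid 0.57 129 197 [545.7 516.8  38. ]
blue1_mid 0.51 219 192 [571.6 176.1  38. ]
blue1_mid 0
[... 1059 characters left out ...]
 346 154 [ 601.7 -530.2   34. ]
stirrer 0.86 251 225 [544.7  78.7   0. ]
blue1_mid 0.79 91 284 [608.5 589.2  38. ]
blue1_mid 0.72 152 308 [433.9 521.2  38. ]
blue1_mid 0.69 119 265 [621.6 503.4  38. ]
blue1_mid 0.56 123 289 [535.3 539.6  38. ]
blue1_mid 0.33 253 226 [502.7 113.2  38. ]
white1_mid 0.66 280 249 [370.1 132.8  38. ]
white1_mid 0.43 134 277 [555.1 496.9  38. ]
reagent 0.7 249 195 [682.8 -41.1   0. ]
reagent 0.29 135 274 [600.8 473.3   0. ]
red_jar 0.77 206 206 [735.3 114.9   0. ]
beaker 0.65 187 240 [628.2 278.2   0. ]
beaker 0.48 345 148 [ 676.2 -638.7    0. ]
dish 0.58 280 246 [407.5  88.1   0. ]
dish 0.22 227 215 [641.9  99.4   0. ]
pipettor 0.65 301 199 [ 535.8 -161.     0. ]
```

Run:
```python
import cv2,numpy as np
t=cv2.imread('pics/top.png');s=cv2.imread('pics/side.png')
z=lambda f,a,b,c,e,k:cv2.resize(f[b:e,a:c],None,fx=k,fy=k,interpolation=cv2.INTER_CUBIC)
A=z(t,90,130,430,260,2.35)[:,:800]; B=z(s,70,130,390,320,1.55); C=z(t,95,160,165,235,4)
o=np.zeros((600,800,3),np.uint8);o[:A.shape[0],:A.shape[1]]=A
h=600-A.shape[0];B=B[:h];C=C[:h];o[A.shape[0]:A.shape[0]+B.shape[0],:B.shape[1]]=B;w=800-B.shape[1]
o[A.shape[0]:A.shape[0]+C.shape[0],B.shape[1]:B.shape[1]+C.shape[1]]=C[:,:w]
cv2.imwrite('pics/c1.png',o)
```

```text
(no output)
```

View pics/c1.png

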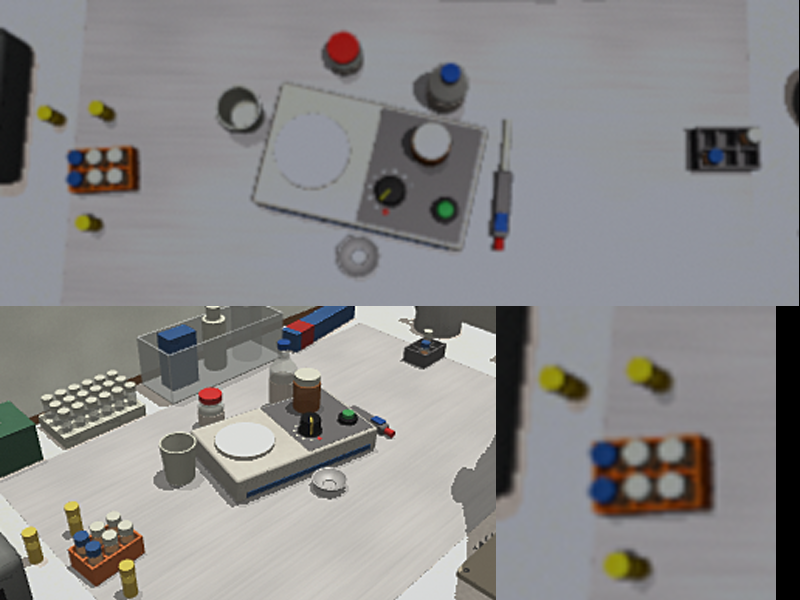

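The orange rack (top crop, full picture about 130,197) holds 4 white and 2 blue caps. The yellow-capped vials at (113,183), (133,177) and (128,224) are loose look-alikes. The grey rack holds one white and one blue, which agrees, so the dial target is 4 clicks. Next I fit the stirrer pose, the jar and the pointer from depth.

```bash
cat >> h.py <<'E'
def cloud(d):
    v,u=np.mgrid[0:384,0:512];z=d['z_map']
    r=np.stack([u,v,np.ones_like(u)],-1)@np.linalg.inv(d['K']).T
    return (r*z[...,None])@ori(d['orientation']).T+np.array(d['eye'])
E
python3 - <<'E'
from h import *
np.set_printoptions(precision=1,suppress=True)
s=ctrl.read_state();print(s['eef_pos'],s['tool_rot']);M=R.from_euler('xyz',s['tool_rot']).as_matrix();print(M)
for c in ['top','side']:
    d=img(c);P=cloud(d);ok=(d['z_map']>0)
    roi=ok&(abs(P[...,0]-550)<200)&(abs(P[...,1]-60)<230)
    print(c,'bench z',np.median(P[roi&(P[...,2]<20)][:,2]))
    m=roi&(P[...,2]>50)&(P[...,2]<78)&(abs(P[...,0]-550)<160)&(P[...,1]<250)
    n,l,st,_=cv2.connectedComponentsWithStats(m.astype(np.uint8));k=1+np.argmax(st[1:,4]);q=P[l==k]
    (cx,cy),(w,h),a=cv2.minAreaRect(q[:,:2].astype(np.float32));print('rect',cx,cy,w,h,a)
    j=roi&(P[...,2]>125)&(abs(P[...,0]-575)<50)&(abs(P[...,1]+30)<45)
    q=P[j];hi=q[q[:,2]>138];print('jar',len(q),q[:,2].max(),cv2.minEnclosingCircle(hi[:,:2].astype(np.float32)),hi.mean(0))
    f=d['frame'].astype(int);hs=cv2.cvtColor(d['frame'],cv2.COLOR_RGB2HSV)
    g=roi&(hs[...,0]>45)&(hs[...,0]<80)&(hs[...,1]>130);print('green',P[g].mean(0),g.sum())
    y=roi&(hs[...,0]>20)&(hs[...,0]<34)&(hs[...,1]>120)&(abs(P[...,0]-508)<40)&(abs(P[...,1]-30)<50);print('yellow',P[y].mean(0),y.sum())
    rd=roi&((hs[...,0]<8)|(hs[...,0]>172))&(hs[...,1]>120)&(abs(P[...,0]-480)<40)&(abs(P[...,1]-30)<60);print('red',P[rd].mean(0),rd.sum())
    dk=roi&(P[...,2]>82)&(P[...,2]<100)&(abs(P[...,0]-508)<40)&(abs(P[...,1]-30)<40);print('dial',cv2.minEnclosingCircle(P[dk][:,:2].astype(np.float32)),P[dk].mean(0))
    pl=P[l==k] if 0 else None
    np.save(c+'_P.npy',P)
    if c=='top': save(d,'dial.png',(225,165,305,240),8)
E
```

```text
[ 214.2 -613.7  198.1] [1.9 1.6 0.6]
[[ 0.   0.9  0.3]
 [ 0.   0.3 -0.9]
 [-1.   0.  -0. ]]
top bench z 1.215609815346852
rect 543.8689575195312 68.27926635742188 340.4476013183594 200.49200439453125 78.6764907836914
jar 209 152.52118450424223 ((571.1560668945312, -24.973127365112305), 27.818588256835938) [570.8 -24.8 144.2]
green [475.4 -48.9  81.1] 44
yellow [493.4  45.2  94. ] 14
red [471.   43.8  63. ] 4
dial ((516.5010986328125, 21.099266052246094), 42.09633255004883) [501.4  35.4  94.2]
side bench z 0.5236498551241766
rect 547.9766845703125 71.1615982055664 341.0001525878906 206.71263122558594 79.14603424072266
jar 192 147.84309753677542 ((571.5946655273438, -23.233552932739258), 30.327661514282227) [571.8 -20.1 143.3]
green [476.5 -47.3  78.8] 28
yellow [492.1  48.4  84. ] 24
red [475.2  41.3  61. ] 5
dial ((516.0128784179688, 22.146211624145508), 42.36503982543945) [500.9  41.4  91.6]
```

View pics/dial.png

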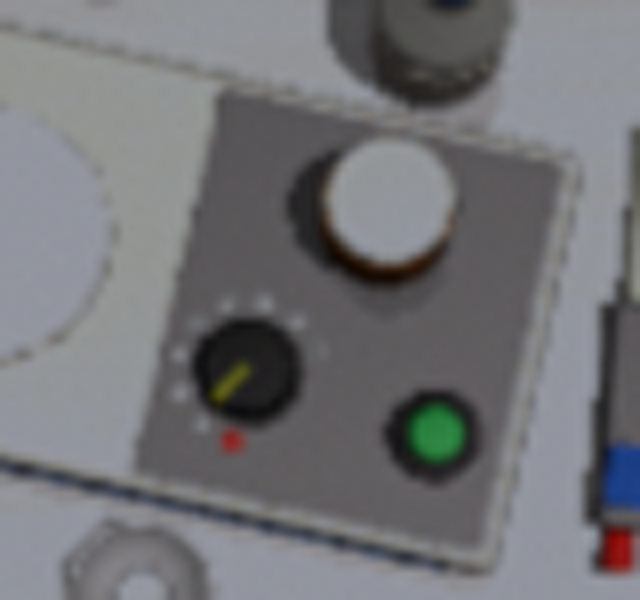

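The pointer reads 1 click: about 40° past the red dot, in line with the first white dot. So it needs 3 more clicks, +90° about the tool's x. Jar at (571,-25), plate (562.6,161.5), dial (502,36), button (475,-50), yaw -11.3°.

```bash
cat > to.py <<'E'
import sys
from h import *
s=ctrl.read_state();M=R.from_euler('xyz',s['tool_rot']).as_matrix()
t=np.array(list(map(float,sys.argv[1:4])))
print('cm in tool',np.round(M.T@(t-s['eef_pos'])/10,2),'pos',np.round(s['eef_pos'],1),'jaw deg',round(np.degrees(np.arctan2(M[1,2],M[0,2])),1),'tilt',np.round(M[2],3),'q7',round(s['qpos'][6],2),'F',np.round(s['force'],1),'w',round(s['width'],1),'t',round(s['clock'],2))
E
python3 to.py 571 -25 180
python3 -m inch '[[0,4.4,-3.65,0,8.5],[0,4.4,-3.65,0,8.5],[0,4.4,-3.65,0,8.5],[0,4.4,-3.65,0,8.5],[0,4.4,-3.65,0,8.5],[0,4.4,-3.65,0,8.5]]'
python3 to.py 571 -25 180
```

```text
cm in tool [  1.81  53.08 -43.82] pos [ 214.2 -613.7  198.1] jaw deg -70.8 tilt [-1.  0. -0.] q7 -0.02 F [-0.5 -0.2 -0.3] w 85.2 t 1.6
clock: 2.35
eef_pos: [394.4, -318.0, 197.4]
tool_rot: [-0.067, 1.565, -1.313]
force: [0.0, -1.1, -0.2]
width: 85.1
cm in tool [  1.6   26.1  -22.13] pos [ 394.4 -318.   197.4] jaw deg -71.4 tilt [-1.    -0.     0.006] q7 -0.61 F [ 0.  -1.1 -0.2] w 85.1 t 2.35
```

```bash
python3 -m inch '[[0,4.6,-3.9,0,8.5],[0,4.6,-3.9,0,8.5],[0,4.6,-3.9,0,8.5],[0.4,4.6,-3.9,0,8.5],[0.4,4.4,-3.7,0,8.5],[0.4,3.4,-2.9,0,8.5],[0,0,0,0,8.5]]'
python3 to.py 571 -25 170
```

```text
clock: 3.22
eef_pos: [580.7, -8.0, 185.5]
tool_rot: [0.756, 1.56, -0.481]
force: [-0.5, -1.2, 0.3]
width: 85.1
cm in tool [ 1.55 -1.48  1.27] pos [580.7  -8.  185.5] jaw deg -70.9 tilt [-1.     0.007  0.008] q7 -1.28 F [-0.5 -1.2  0.3] w 85.1 t 3.23
```

```bash
python3 -m inch '[[0,-1.5,1.25,0,8.5],[0,0,0,0,8.5]]'
python3 to.py 571 -24.5 92
python3 -m inch '[[2,0,0,0,8.5],[2,0,0,0,8.5],[2,0,0,0,8.5],[1.7,0,0,0,8.5],[0,0,0,0,8.5]]'
python3 to.py 571 -24.5 92
```

```text
clock: 3.48
eef_pos: [568.7, -28.5, 185.4]
tool_rot: [0.506, 1.56, -0.734]
force: [0.1, -0.1, 0.3]
width: 85.2
cm in tool [ 9.34  0.3  -0.39] pos [568.7 -28.5 185.4] jaw deg -71.0 tilt [-1.     0.005  0.009] q7 -1.25 F [ 0.1 -0.1  0.3] w 85.2 t 3.48
clock: 4.1
eef_pos: [567.6, -39.2, 109.0]
tool_rot: [0.524, 1.556, -0.732]
force: [0.3, 0.2, -0.4]
width: 84.8
cm in tool [ 1.69  0.77 -1.31] pos [567.6 -39.2 109. ] jaw deg -71.9 tilt [-1.     0.007  0.013] q7 -1.25 F [ 0.3  0.2 -0.4] w 84.8 t 4.1
```

```bash
python3 -m inch '[[0,0.7,-1.3,0,8.5],[0,0,0,0,8.5],[0,0,0,0,8.5]]'
python3 to.py 571 -24.5 92
python3 - <<'E'
from h import *
for c in ['top','side']:
    d=img(c);u,v=proj(d,[571,-25,120]).astype(int);save(d,c+'2.png',(u-50,v-45,u+50,v+45),4)
a=[cv2.imread('pics/%s2.png'%c) for c in('top','side')];cv2.imwrite('pics/c2.png',np.hstack(a))
E
```

```text
clock: 4.47
eef_pos: [571.6, -24.7, 111.2]
tool_rot: [0.67, 1.553, -0.587]
force: [-0.5, 0.3, -0.5]
width: 85.1
cm in tool [ 1.92 -0.07 -0.06] pos [571.6 -24.7 111.2] jaw deg -72.0 tilt [-1.     0.011  0.014] q7 -1.27 F [-0.5  0.3 -0.5] w 85.1 t 4.47
```

View pics/c2.png

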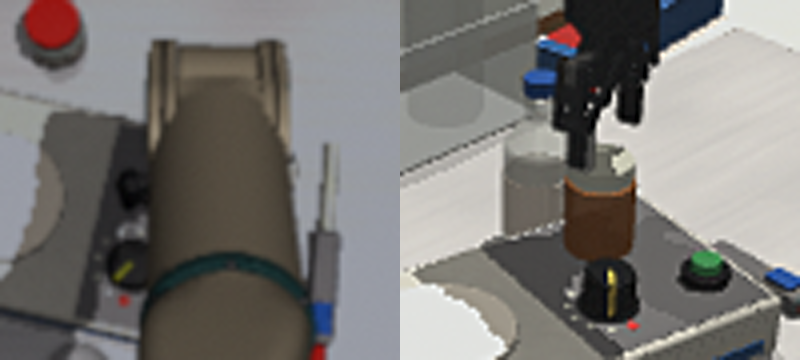

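The side view shows the near finger (578,160) straddling the upright jar. The top view is hidden by the arm. Going down and closing.

```bash
python3 -m inch '[[0.9,0,0,0,8.5],[0.9,0,0,0,8.5],[0,0,0,0,8.5]]'
python3 to.py 571 -24.5 92
python3 -m inch '[[0,0,0,0,5.5],[0,0,0,0,5.5],[0,0,0,0,5.5],[0,0,0,0,5.5],[0,0,0,0,5.5],[0,0,0,0,5.5]]'
python3 to.py 571 -24.5 92
```

```text
clock: 4.95
eef_pos: [571.5, -24.9, 91.6]
tool_rot: [0.646, 1.554, -0.611]
force: [-0.6, 0.1, 0.1]
width: 84.9
cm in tool [-0.04 -0.03 -0.05] pos [571.5 -24.9  91.6] jaw deg -72.0 tilt [-1.     0.01   0.013] q7 -1.28 F [-0.6  0.1  0.1] w 84.9 t 4.95
clock: 5.7
eef_pos: [571.4, -25.1, 91.6]
tool_rot: [0.635, 1.554, -0.623]
force: [-0.5, -0.7, -0.4]
width: 55.5
cm in tool [-0.04 -0.02 -0.07] pos [571.4 -25.1  91.6] jaw deg -72.0 tilt [-1.     0.01   0.013] q7 -1.28 F [-0.5 -0.7 -0.4] w 55.5 t 5.7
```

```bash
python3 -m inch '[[0,0,0,0,4],[0,0,0,0,4],[0,0,0,0,4]]'
python3 - <<'E'
from h import *
d=img('side');u,v=proj(d,[571,-25,110]).astype(int);save(d,'s3.png',(u-50,v-45,u+50,v+45),6)
E
```

```text
clock: 6.08
eef_pos: [571.5, -25.1, 92.0]
tool_rot: [0.651, 1.554, -0.606]
force: [0.2, -0.6, 0.1]
width: 53.9
```

View pics/s3.png

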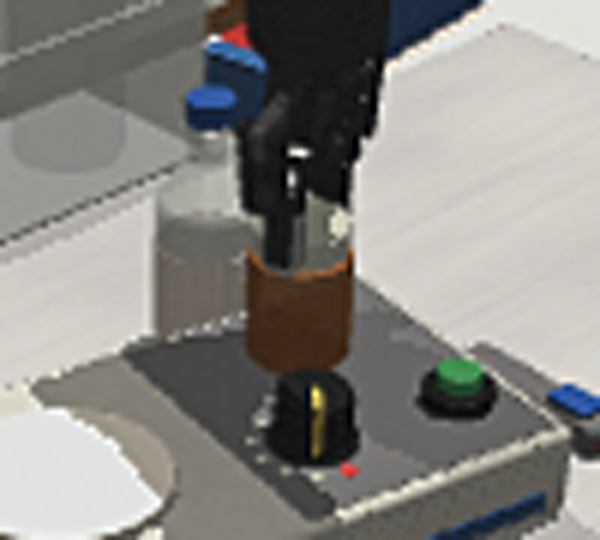

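The fingers hold the white lid (~300,240 in the crop), not the body. I'll reopen, measure the body's axis from the side view and regrip lower.

```bash
python3 -m inch '[[0,0,0,0,8.5],[0,0,0,0,8.5],[0,0,0,0,8.5],[0,0,0,0,8.5]]'
python3 - <<'E'
from h import *
d=img('side');hs=cv2.cvtColor(d['frame'],cv2.COLOR_RGB2HSV);P=cloud(d)
m=(hs[...,0]<16)&(hs[...,1]>90)&(abs(P[...,0]-571)<50)&(abs(P[...,1]+25)<50)&(P[...,2]>66)&(P[...,2]<120)
vs,us=np.nonzero(m);
for v in range(vs.min(),vs.max()+1):
    w=us[vs==v];c=(w.min()+w.max())/2; print(v,w.min(),w.max(),c,end='; ')
q=P[m];n=len(q);print()
# circle fit r=30 on surface points
from scipy.optimize import least_squares
r=least_squares(lambda p:np.hypot(q[:,0]-p[0],q[:,1]-p[1])-30,[571,-25],loss='soft_l1');print(r.x,n,np.abs(r.fun).mean())
E
python3 to.py 571 -25 78
```

```text
clock: 6.62
eef_pos: [571.7, -25.1, 91.8]
tool_rot: [0.657, 1.554, -0.6]
force: [0.1, 0.5, -0.9]
width: 84.6
181 259 259 259.0; 182 259 260 259.5; 183 259 276 267.5; 184 259 276 267.5; 185 259 276 267.5; 186 259 276 267.5; 187 259 276 267.5; 188 259 276 267.5; 189 260 275 267.5; 190 259 275 267.0; 191 259 275 267.0; 192 259 275 267.0; 193 259 275 267.0; 194 259 275 267.0; 195 260 275 267.5; 196 260 274 267.0; 197 263 271 267.0; 198 270 270 270.0; 
[576.11268022 -23.81875733] 241 1.3383525596813086
cm in tool [ 1.38 -0.08 -0.05] pos [571.7 -25.1  91.8] jaw deg -72.0 tilt [-1.     0.01   0.014] q7 -1.28 F [ 0.3 -0.2 -0.3] w 85.2 t 6.67
```

```bash
python3 -m inch '[[0.7,0.3,0,0,8.5],[0.7,0,0,0,8.5],[0,0,0,0,8.5],[0,0,0,0,4],[0,0,0,0,4],[0,0,0,0,4],[0,0,0,0,4],[0,0,0,0,4],[0,0,0,0,4]]'
python3 to.py 574 -24 78
python3 -m inch '[[-1,0,0,0,4],[-1,0,0,0,4],[-1,0,0,0,4],[-1,0,0,0,4],[-1,0,0,0,4],[0,0,0,0,4]]'
python3 to.py 562.6 161.5 88
```

```text
clock: 7.8
eef_pos: [574.9, -24.5, 77.0]
tool_rot: [0.641, 1.554, -0.617]
force: [-0.6, -0.3, -0.4]
width: 57.3
cm in tool [-0.1  -0.07 -0.07] pos [574.9 -24.5  77. ] jaw deg -72.1 tilt [-1.     0.01   0.014] q7 -1.28 F [-0.6 -0.3 -0.4] w 57.3 t 7.8
clock: 8.55
eef_pos: [573.9, -23.8, 130.8]
tool_rot: [0.647, 1.554, -0.61]
force: [0.3, -0.3, -2.7]
width: 57.9
cm in tool [  4.08   4.6  -18.03] pos [573.9 -23.8 130.8] jaw deg -72.0 tilt [-1.     0.01   0.014] q7 -1.28 F [ 0.3 -0.3 -2.7] w 57.9 t 8.55
```

```bash
python3 -m inch '[[0,0.3,-1.2,0,4],[0,0.7,-2.6,0,4],[0,0.8,-3.0,0,4],[0,0.8,-3.0,0,4],[0,0.7,-2.6,0,4],[0,0.4,-1.4,0,4],[0,0,0,0,4],[0,0,0,0,4]]'
python3 to.py 562.6 161.5 88
```

```text
clock: 9.55
eef_pos: [563.1, 126.9, 126.2]
tool_rot: [0.372, 1.559, -0.884]
force: [-0.5, -0.4, -3.0]
width: 57.5
cm in tool [ 3.78  1.01 -3.35] pos [563.1 126.9 126.2] jaw deg -72.0 tilt [-1.     0.004  0.011] q7 -1.53 F [-0.5 -0.4 -3. ] w 57.5 t 9.55
```

```bash
python3 -m inch '[[0,0.5,-1.7,0,4],[0,0.5,-1.6,0,4],[0,0,0,0,4],[0.9,0,0,0,4],[0.9,0,0,0,4],[0.6,0,0,0,4],[0,0,0,0,4],[0,0,0,0,4]]'
python3 to.py 562.6 161.5 88
python3 - <<'E'
from h import *
from scipy.optimize import least_squares
d=img('side');hs=cv2.cvtColor(d['frame'],cv2.COLOR_RGB2HSV);P=cloud(d)
m=(hs[...,0]<16)&(hs[...,1]>90)&(abs(P[...,0]-563)<50)&(abs(P[...,1]-160)<50)&(P[...,2]>80)&(P[...,2]<135)
q=P[m];r=least_squares(lambda p:np.hypot(q[:,0]-p[0],q[:,1]-p[1])-30,[562,160],loss='soft_l1');print(r.x,len(q),q[:,2].min())
u,v=proj(d,[563,160,110]).astype(int);save(d,'s4.png',(u-50,v-45,u+50,v+45),6)
E
```

```text
clock: 10.55
eef_pos: [562.8, 159.7, 99.4]
tool_rot: [0.208, 1.557, -1.053]
force: [-0.1, 0.9, -3.0]
width: 57.5
cm in tool [ 1.14  0.04 -0.19] pos [562.8 159.7  99.4] jaw deg -72.2 tilt [-1.     0.003  0.013] q7 -1.58 F [-0.1  0.9 -3. ] w 57.5 t 10.55
[564.08830475 160.71117199] 242 83.0706457322998
```

View pics/s4.png

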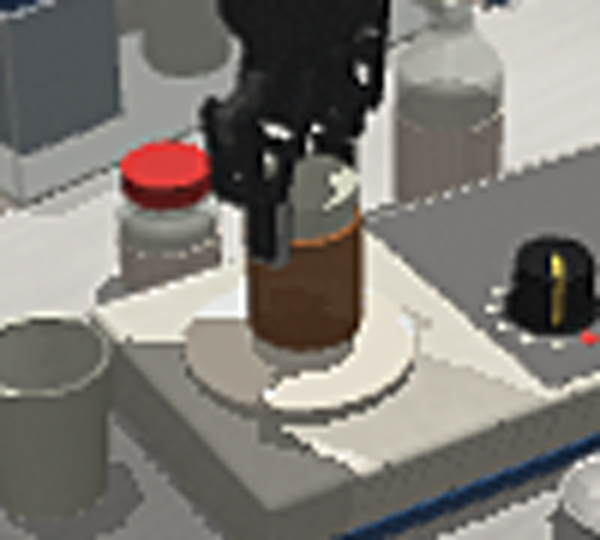

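The jar hangs upright just above the middle of the plate (jar base 305,345, plate about 300,350). Lowering.

```bash
python3 -m inch '[[0.5,0,0,0,4],[0.4,0,0,0,4],[0,0,0,0,4]]'
python3 to.py 562.6 161.5 87.3
```

```text
clock: 10.98
eef_pos: [563.1, 159.7, 90.2]
tool_rot: [0.273, 1.557, -0.988]
force: [0.3, -0.2, -3.2]
width: 57.7
cm in tool [ 0.29  0.01 -0.19] pos [563.1 159.7  90.2] jaw deg -72.2 tilt [-1.     0.004  0.013] q7 -1.58 F [ 0.3 -0.2 -3.2] w 57.7 t 10.97
```

```bash
python3 -m inch '[[0.2,0,0,0,4],[0.1,0,0,0,4],[0,0,0,0,4]]'
python3 to.py 562.6 161.5 87.3
```

```text
clock: 11.35
eef_pos: [563.2, 159.7, 87.2]
tool_rot: [0.291, 1.557, -0.97]
force: [-0.2, 0.5, -2.2]
width: 57.7
cm in tool [-0.01 -0.01 -0.19] pos [563.2 159.7  87.2] jaw deg -72.2 tilt [-1.     0.004  0.013] q7 -1.58 F [-0.2  0.5 -2.2] w 57.7 t 11.35
```

```bash
python3 -m inch '[[0.1,0,0,0,4],[0,0,0,0,4]]'
python3 -m inch '[[0,0,0,0,8.5],[0,0,0,0,8.5],[0,0,0,0,8.5],[0,0,0,0,8.5],[0,0,0,0,8.5],[-1,0,0,0,8.5],[-2,0,0,0,8.5],[-3,0,0,0,8.5],[-3,0,0,0,8.5],[-2,0,0,0,8.5],[0,0,0,0,8.5],[0,0,0,0,8.5]]'
python3 to.py 502 36 130
python3 - <<'E'
from h import *
from scipy.optimize import least_squares
d=img('side');hs=cv2.cvtColor(d['frame'],cv2.COLOR_RGB2HSV);P=cloud(d)
m=(hs[...,0]<16)&(hs[...,1]>90)&(abs(P[...,0]-563)<50)&(abs(P[...,1]-160)<50)&(P[...,2]>75)&(P[...,2]<135)
q=P[m];r=least_squares(lambda p:np.hypot(q[:,0]-p[0],q[:,1]-p[1])-30,[562,160],loss='soft_l1');print(r.x,len(q),q[:,2].min())
a=[]
for c in ['side','top']:
    d=img(c);u,v=proj(d,[563,160,110]).astype(int);save(d,c+'5.png',(u-50,v-50,u+50,v+50),4);a.append(cv2.imread('pics/%s5.png'%c))
cv2.imwrite('pics/c5.png',np.hstack(a))
E
```

```text
clock: 11.6
eef_pos: [563.2, 159.7, 87.2]
tool_rot: [0.31, 1.557, -0.951]
force: [-0.4, -0.5, -3.1]
width: 57.7
clock: 13.1
eef_pos: [563.4, 161.2, 203.9]
tool_rot: [0.584, 1.555, -0.677]
force: [-0.6, 0.7, -1.2]
width: 84.8
cm in tool [ 7.43 -9.73  9.96] pos [563.4 161.2 203.9] jaw deg -72.3 tilt [-1.     0.009  0.013] q7 -1.58 F [-0.6  0.7 -1.2] w 84.8 t 13.1
[564.54670656 160.97331322] 308 75.24749893116791
```

View pics/c5.png

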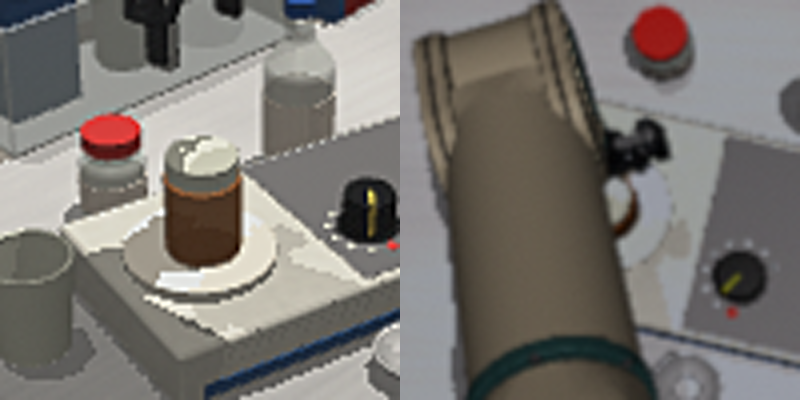

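The jar stands upright on the plate, axis about (564.5,161), 2 mm off centre. A +90° turn from here would run joint 7 close to its limit, so I turn back 60° first.

```bash
python3 -m inch '[[0,0,0,-10,5.8],[0,0,0,-10,5.8],[0,0,0,-10,5.8],[0,0,0,-10,5.8],[0,0,0,-10,5.8],[0,0,0,-10,5.8],[0,0,0,0,5.8]]'
python3 to.py 502 36 130
```

```text
clock: 14.12
eef_pos: [559.7, 159.9, 196.7]
tool_rot: [-1.424, 1.557, -1.605]
force: [-0.3, -1.1, 0.1]
width: 58.0
cm in tool [  6.84 -13.14  -3.46] pos [559.7 159.9 196.7] jaw deg -10.4 tilt [-1.    -0.013  0.002] q7 -0.68 F [-0.3 -1.1  0.1] w 58.0 t 14.12
```

```bash
python3 -m inch '[[0,-2.2,-0.6,0,5.8],[0,-3,-0.8,0,5.8],[0,-3,-0.8,0,5.8],[1,-3,-0.8,0,5.8],[2,-2,-0.5,0,5.8],[2,0,0,0,5.8],[0,0,0,0,5.8],[0,0,0,0,5.8]]'
python3 to.py 502 36 110
```

```text
clock: 15.12
eef_pos: [497.8, 32.3, 144.9]
tool_rot: [-1.648, 1.556, -1.857]
force: [-0.6, 0.4, -0.3]
width: 58.1
cm in tool [3.49 0.5  0.34] pos [497.8  32.3 144.9] jaw deg -11.9 tilt [-1.    -0.015 -0.001] q7 -0.54 F [-0.6  0.4 -0.3] w 58.1 t 15.12
```

```bash
python3 -m inch '[[1,0.4,0.3,0,5.8],[1.4,0,0,0,5.8],[0.6,0,0,0,5.8],[0,0,0,0,5.8],[0,0,0,0,5.8]]'
python3 to.py 502 36 71
python3 - <<'E'
from h import *
d=img('side');P=cloud(d);hs=cv2.cvtColor(d['frame'],cv2.COLOR_RGB2HSV)
u,v=proj(d,[502,36,90]).astype(int);save(d,'s6.png',(u-50,v-45,u+50,v+45),6)
E
```

```text
clock: 15.75
eef_pos: [502.8, 36.6, 113.6]
tool_rot: [-1.533, 1.557, -1.741]
force: [-0.4, -0.2, -0.1]
width: 58.1
cm in tool [ 4.26 -0.02 -0.06] pos [502.8  36.6 113.6] jaw deg -11.9 tilt [-1.    -0.014  0.001] q7 -0.56 F [-0.4 -0.2 -0.1] w 58.1 t 15.75
```

View pics/s6.png

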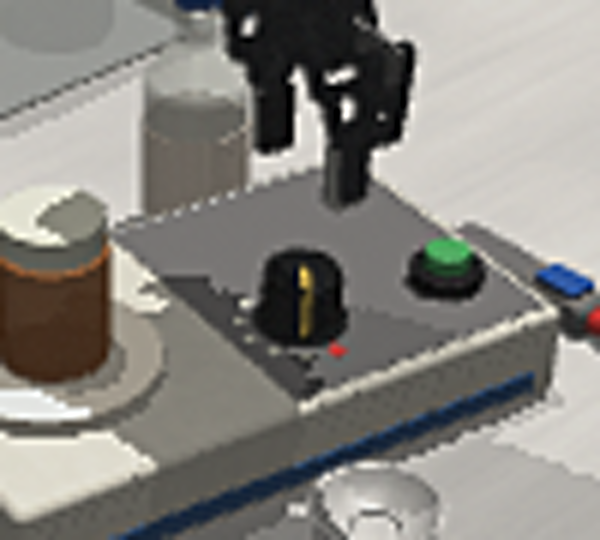

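The fingers straddle the dial line (fingers at 272 and 347, dial at 302). Descending.

```bash
python3 -m inch '[[1.5,0,0,0,5.8],[1.5,0,0,0,5.8],[0.8,0,0,0,5.8],[0,0,0,0,5.8],[0,0,0,0,5.8]]'
python3 to.py 502 36 66
```

```text
clock: 16.42
eef_pos: [502.9, 35.9, 73.4]
tool_rot: [-1.47, 1.557, -1.679]
force: [-0.3, -0.7, -0.5]
width: 58.0
cm in tool [ 0.74  0.   -0.09] pos [502.9  35.9  73.4] jaw deg -12.0 tilt [-1.    -0.013  0.001] q7 -0.59 F [-0.3 -0.7 -0.5] w 58.0 t 16.43
```

```bash
python3 -m inch '[[0.7,0,0,0,5.8],[0,0,0,0,5.8],[0,0,0,0,3.5],[0,0,0,0,3.5],[0,0,0,0,3.5],[0,0,0,0,3.5]]'
python3 to.py 502 36 66
python3 -m inch '[[0,0,0,9,3.5],[0,0,0,9,3.5]]'
python3 to.py 502 36 66
```

```text
clock: 17.18
eef_pos: [503.8, 35.8, 66.9]
tool_rot: [-1.302, 1.558, -1.511]
force: [0.1, -1.1, 0.0]
width: 34.8
cm in tool [ 0.09 -0.02 -0.18] pos [503.8  35.8  66.9] jaw deg -12.0 tilt [-1.    -0.013  0.003] q7 -0.59 F [ 0.1 -1.1  0. ] w 34.8 t 17.18
clock: 17.42
eef_pos: [503.8, 35.8, 67.0]
tool_rot: [-0.973, 1.558, -1.506]
force: [-0.5, 0.3, -0.3]
width: 35.0
cm in tool [ 0.1  -0.07 -0.17] pos [503.8  35.8  67. ] jaw deg -30.5 tilt [-1.    -0.01   0.007] q7 -0.81 F [-0.5  0.3 -0.3] w 35.0 t 17.43
```

Run:
```python
from h import *
a=[]
for c in ['side','top']:
    d=img(c);u,v=proj(d,[502,36,90]).astype(int);save(d,c+'7.png',(u-35,v-35,u+35,v+35),5.7);a.append(cv2.imread('pics/%s7.png'%c))
cv2.imwrite('pics/c7.png',np.hstack(a))
```

```text
(no output)
```

View pics/c7.png

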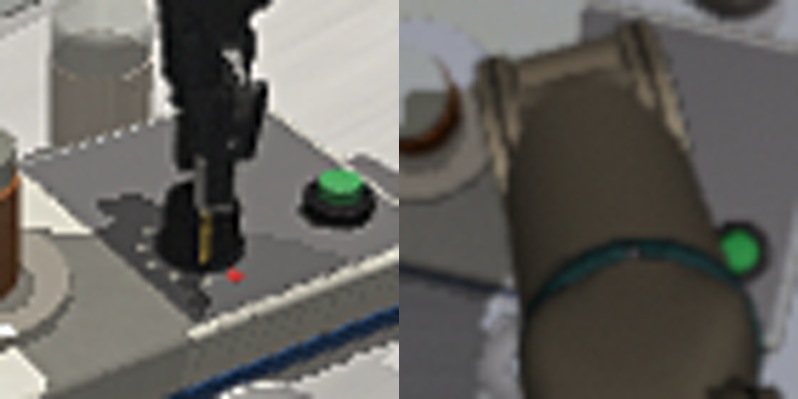

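Run:
```python
from h import *
np.set_printoptions(precision=0,suppress=True)
s=ctrl.read_state();M=R.from_euler('xyz',s['tool_rot']).as_matrix()
d=img('side');P=cloud(d);u,v=proj(d,[502,36,90]).astype(int)
for r in range(v-14,v+14):
    print(r,' '.join('%s%d,%d'%('',(M.T@(P[r,c]-s['eef_pos']))[2],P[r,c,2]) for c in range(u-9,u+11)))
```

```text
188 137,60 140,58 134,61 135,60 22,132 17,134 19,133 18,133 -23,159 -27,161 17,132 -50,175 -60,181 -59,180 -61,181 -58,179 -55,177 -56,177 -59,178 -60,178
189 129,61 134,58 129,61 128,61 20,129 18,130 18,130 20,128 -23,156 -28,159 -39,165 -51,173 -58,177 -56,175 -57,175 -57,175 -57,174 -59,175 -55,172 -58,173
190 126,60 127,58 127,58 121,61 19,126 19,126 18,126 16,127 -22,152 -30,156 -46,166 -52,170 -58,173 -58,173 -54,170 -55,170 -56,170 -54,169 -53,167 -55,168
191 116,62 117,61 119,59 116,60 22,120 19,122 17,123 19,121 -21,147 -30,152 -44,161 -56,169 -53,166 -54,166 -39,156 -40,157 -39,155 -48,161 -53,163 103,61
192 110,61 116,57 108,62 106,62 23,116 21,117 16,120 18,118 -28,148 -31,150 -42,156 -53,163 -55,164 -48,159 -43,155 -44,155 -46,156 -50,158 -52,160 99,59
193 106,60 101,62 106,59 106,59 22,113 23,112 15,117 16,115 -24,142 -28,144 -44,154 -50,158 -51,158 -50,157 -45,153 -49,156 -52,157 -51,156 -50,155 91,60
194 97,61 102,58 98,60 95,62 22,109 19,110 18,111 18,111 -19,135 -32,143 -46,152 -53,156 -46,151 -48,152 -49,152 -47,150 -46,149 -46,149 -50,151 88,59
195 94,60 96,58 -10
[... 2173 characters left out ...]
9 5,57 -6,65 -5,64 -6,64 -14,69 -13,68 -20,73 -16,69 -18,70 -20,71 -21,71 -20,70 -19,69 -17,67 -13,64 -9,60 -10,60 -10,60 -15,63
212 -5,61 -4,60 -3,59 -11,64 -12,64 -14,65 -15,65 -15,65 -18,67 -19,67 -21,68 -18,65 -20,66 -17,63 -18,64 -17,62 -13,59 -14,59 -16,60 -16,60
213 -12,62 -9,59 -15,63 -12,61 -17,64 -13,61 -18,64 -22,66 -20,64 -22,65 -23,66 -21,63 -22,64 -20,62 -26,65 -20,60 -21,61 -17,58 -19,58 -24,61
214 -12,59 -17,62 -13,59 -13,58 -15,59 -18,60 -19,61 -18,59 -25,64 -24,63 -25,63 -22,61 -24,61 -22,59 -23,59 -25,61 -26,61 -26,60 -27,60 -30,62
215 -17,59 -21,61 -20,59 -22,61 -19,58 -26,62 -28,63 -25,60 -25,60 -26,60 -26,60 -29,61 -29,61 -26,59 -31,61 -31,61 -32,61 -33,61 -33,61 -33,60
```

The depth shows the fingertips at z≈102, about 35 mm above the reported TCP, so they closed above the dial (top at 94) and nothing turned. Reopen, go lower, and check by depth.

```bash
cat > tip.py <<'E'
from h import *
s=ctrl.read_state();M=R.from_euler('xyz',s['tool_rot']).as_matrix()
d=img('side');P=cloud(d);L=(P-s['eef_pos'])@M
# near finger: outer face region away from dial; lowest dark points on +-jaw side
hs=cv2.cvtColor(d['frame'],cv2.COLOR_RGB2HSV)
for a,b in((-60,-23),(23,60)):
    m=(L[...,2]>a)&(L[...,2]<b)&(abs(L[...,1])<14)&(P[...,2]>67)&(P[...,2]<150)
    q=P[m];
    if len(q): print('side',a,b,'n',len(q),'low z',np.round(np.percentile(q[:,2],[0,3,10]),1),'jaw',np.round(np.percentile(L[m][:,2],[5,50,95])))
E
python3 -m inch '[[0,0,0,0,5.8],[0,0,0,0,5.8],[0,0,0,0,5.8],[0.9,0,0,0,5.8],[0.9,0,0,0,5.8],[0,0,0,0,5.8]]'
python3 tip.py; python3 to.py 502 36 34
```

```text
clock: 18.32
eef_pos: [503.5, 35.5, 47.4]
tool_rot: [-1.042, 1.558, -1.561]
force: [-1.0, 0.5, -0.6]
width: 58.1
side -60 -23 n 102 low z [73.9 86.6 92.7] jaw [-59. -40. -32.]
side 23 60 n 71 low z [84.9 89.7 91.1] jaw [26. 31. 37.]
cm in tool [ 1.37 -0.04 -0.18] pos [503.8  35.6  47.7] jaw deg -29.8 tilt [-1.    -0.011  0.007] q7 -0.81 F [-0.1 -0.  -0. ] w 58.4 t 18.38
```

```bash
python3 -m inch '[[0.6,0,-0.15,0,5.8],[0.5,0,0,0,5.8],[0,0,0,0,5.8]]'
python3 tip.py
python3 -m inch '[[0,0,0,0,3],[0,0,0,0,3],[0,0,0,0,3],[0,0,0,0,3]]'
python3 to.py 502 36 34
```

```text
clock: 18.75
eef_pos: [502.5, 36.3, 36.0]
tool_rot: [-0.986, 1.558, -1.505]
force: [-0.3, -0.5, -0.2]
width: 57.9
side -60 -23 n 116 low z [74.7 76.4 82.6] jaw [-59. -41. -32.]
side 23 60 n 60 low z [82.8 86.2 89.9] jaw [26. 31. 58.]
clock: 19.3
eef_pos: [504.6, 35.7, 37.1]
tool_rot: [-0.677, 1.557, -1.197]
force: [0.2, 0.3, -0.9]
width: 40.4
cm in tool [ 0.31 -0.1  -0.24] pos [504.6  35.7  37.1] jaw deg -29.8 tilt [-1.    -0.009  0.011] q7 -0.82 F [ 0.2  0.3 -0.9] w 40.4 t 19.3
```

Width 40.4, so it now holds the dial. Turning in steps to jaw ≈ -120°.

```bash
python3 -m inch '[[0,0,0,8,3],[0,0,0,8,3],[0,0,0,8,3],[0,0,0,8,3],[0,0,0,0,3]]'
python3 to.py 504.5 35.7 37
```

```text
clock: 19.92
eef_pos: [504.6, 35.7, 37.1]
tool_rot: [-0.108, 1.557, -1.202]
force: [-0.4, -0.4, -0.1]
width: 40.7
cm in tool [ 0.01 -0.01 -0.  ] pos [504.6  35.7  37.1] jaw deg -62.7 tilt [-1.    -0.001  0.014] q7 -1.17 F [-0.4 -0.4 -0.1] w 40.7 t 19.93
```

```bash
python3 -m inch '[[0,0,0,8,3],[0,0,0,8,3],[0,0,0,8,3],[0,0,0,8,3],[0,0,0,8,3],[0,0,0,8,3],[0,0,0,8,3],[0,0,0,0,3]]'
python3 to.py 504.5 35.7 37; python3 -c "from cell import ctrl;print(ctrl.read_state()['torque'])"
```

```text
clock: 20.92
eef_pos: [504.6, 35.4, 37.1]
tool_rot: [0.851, 1.558, -1.226]
force: [-0.1, -0.4, 0.8]
width: 40.1
cm in tool [ 0.01 -0.02 -0.02] pos [504.6  35.4  37.1] jaw deg -119.0 tilt [-1.     0.01   0.009] q7 -1.78 F [-0.1 -0.4  0.8] w 40.1 t 20.93
[-0.14357835  0.1763487  -0.12432837]
```

```bash
python3 -m inch '[[0,0,0,0,5.8],[0,0,0,0,5.8],[0,0,0,0,5.8],[0,0,0,0,5.8],[-1,0,0,0,5.8],[-2,0,0,0,5.8],[-2,0,0,0,5.8],[-2,0,0,0,5.8],[0,0,0,0,3],[0,0,0,0,0]]'
python3 to.py 475 -50 90
python3 - <<'E'
from h import *
a=[]
for c in ['side','top']:
    d=img(c);u,v=proj(d,[502,36,90]).astype(int);save(d,c+'8.png',(u-35,v-35,u+35,v+35),5.7);a.append(cv2.imread('pics/%s8.png'%c))
    hs=cv2.cvtColor(d['frame'],cv2.COLOR_RGB2HSV);P=cloud(d)
    y=(hs[...,0]>20)&(hs[...,0]<34)&(hs[...,1]>110)&(np.hypot(P[...,0]-502,P[...,1]-36)<28)
    if y.any():
        p=P[y].mean(0)-[502,36,0];print(c,p,y.sum(),'clicks',(np.degrees(np.arctan2(p[1],-p[0]))-11.3)/30)
cv2.imwrite('pics/c8.png',np.hstack(a))
E
```

```text
clock: 22.18
eef_pos: [504.2, 36.7, 111.1]
tool_rot: [0.931, 1.559, -1.137]
force: [-0.2, -0.6, -0.1]
width: 22.1
cm in tool [2.19 1.56 8.99] pos [504.2  36.7 111.1] jaw deg -118.5 tilt [-1.     0.01   0.007] q7 -1.84 F [-0.2 -0.6 -0.1] w 22.1 t 22.18
side [10.43140757  9.73283302 92.29237442] 8 clicks 4.1894724825342875
```

View pics/c8.png

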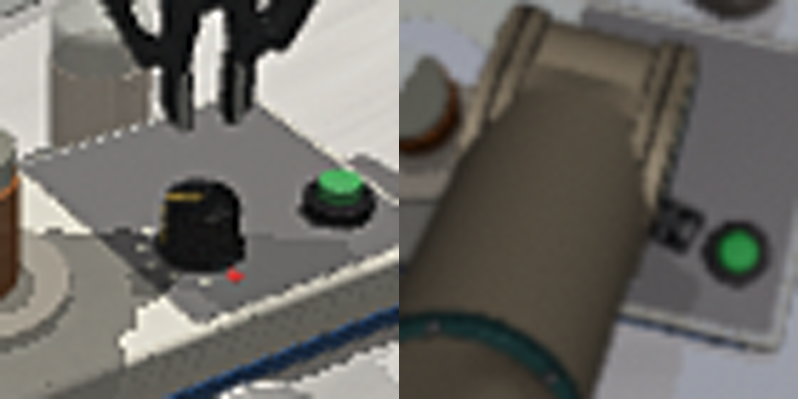

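The pointer (side crop 183,197) now points away from the dot at about 4 clicks. Close and move over the button.

```bash
python3 -m inch '[[0,0.3,1.8,0,0],[0,0.4,2.4,0,0],[0,0.4,2.2,0,0],[0,0.3,1.6,0,0],[0,0,0,0,0],[0,0,0,0,0]]'
python3 to.py 475 -50 80
python3 - <<'E'
from h import *
s=ctrl.read_state();M=R.from_euler('xyz',s['tool_rot']).as_matrix()
d=img('side');P=cloud(d);L=(P-s['eef_pos'])@M
m=(abs(L[...,2])<30)&(abs(L[...,1])<25)&(P[...,2]>97);q=P[m];print(np.sort(q[:,2])[:12].round(),len(q))
d=img('top');P=cloud(d);hs=cv2.cvtColor(d['frame'],cv2.COLOR_RGB2HSV)
y=(hs[...,0]>20)&(hs[...,0]<34)&(hs[...,1]>110)&(np.hypot(P[...,0]-502,P[...,1]-36)<28);p=P[y]
if y.any(): print(p.mean(0),y.sum())
E
```

```text
clock: 23.02
eef_pos: [472.8, -48.2, 109.1]
tool_rot: [0.336, 1.557, -1.737]
force: [0.6, -0.0, 0.3]
width: -0.3
cm in tool [2.91 0.27 0.01] pos [472.8 -48.2 109.1] jaw deg -118.8 tilt [-1.     0.005  0.013] q7 -1.68 F [ 0.6 -0.   0.3] w -0.3 t 23.02
[143. 143. 144. 146. 147. 148. 148. 148. 148. 149. 150. 150.] 672
[510.10220171  44.50233068  91.89682718] 18
```

Both cameras give 4.0–4.1 clicks for the pointer. Tips are at z≈142 for TCP 109, so button contact is expected at TCP ≈49.

```bash
python3 -m inch '[[1.5,0.25,0,0,0],[1.5,0,0,0,0],[0.8,0,0,0,0],[0.3,0,0,0,0],[0,0,0,0,0],[0,0,0,0,0]]'
python3 to.py 475 -50 50
```

```text
clock: 23.88
eef_pos: [476.1, -47.6, 64.7]
tool_rot: [0.331, 1.557, -1.737]
force: [0.2, 0.5, -0.7]
width: 0.2
cm in tool [1.48 0.02 0.24] pos [476.1 -47.6  64.7] jaw deg -118.5 tilt [-1.     0.004  0.013] q7 -1.64 F [ 0.2  0.5 -0.7] w 0.2 t 23.88
```

Run:
```python
from h import *
d=img('side');u,v=proj(d,[475,-50,85]).astype(int);save(d,'s9.png',(u-35,v-35,u+35,v+35),8)
```

```text
(no output)
```

View pics/s9.png

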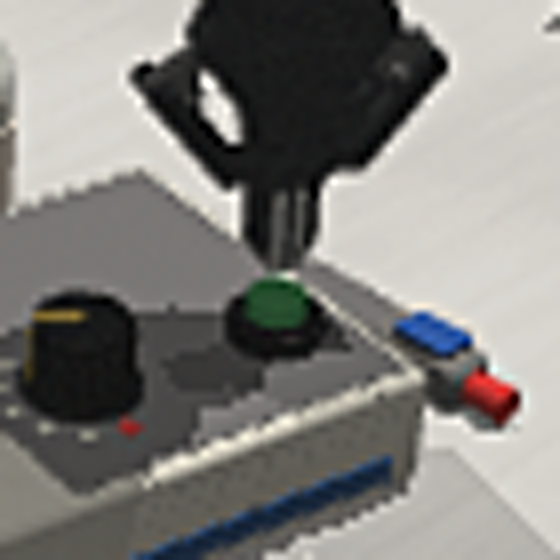

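The tips (283,265) sit right above the green button (277,295). Pressing in small steps while watching the force.

```bash
python3 -m inch '[[0.5,0,0.2,0,0],[0.4,0,0,0,0],[0.3,0,0,0,0],[0,0,0,0,0]]'
python3 -m inch '[[0.3,0,0,0,0],[0,0,0,0,0]]'
```

```text
clock: 24.42
eef_pos: [475.4, -49.7, 52.5]
tool_rot: [0.417, 1.558, -1.651]
force: [-0.4, 0.1, -0.0]
width: -0.1
clock: 24.68
eef_pos: [475.4, -49.7, 49.3]
tool_rot: [0.424, 1.558, -1.645]
force: [0.4, 0.6, -0.7]
width: 0.0
```

```bash
python3 -m inch '[[0.3,0,0,0,0],[0,0,0,0,0]]'
python3 -m inch '[[0.3,0,0,0,0],[0,0,0,0,0]]'
```

```text
clock: 24.92
eef_pos: [475.7, -49.7, 46.4]
tool_rot: [0.462, 1.558, -1.606]
force: [-0.2, 0.4, 3.2]
width: 0.2
clock: 25.18
eef_pos: [475.6, -49.7, 43.5]
tool_rot: [0.475, 1.558, -1.593]
force: [-0.4, 0.1, 5.2]
width: -0.0
```

```bash
python3 -m inch '[[0.2,0,0,0,0],[0,0,0,0,0]]'
python3 -m inch '[[0.2,0,0,0,0],[0,0,0,0,0]]'
```

```text
clock: 25.42
eef_pos: [475.7, -49.7, 43.0]
tool_rot: [0.539, 1.559, -1.53]
force: [-1.1, -0.3, 4.4]
width: -0.1
clock: 25.68
eef_pos: [475.8, -49.6, 43.1]
tool_rot: [0.667, 1.56, -1.402]
force: [-1.1, 0.6, 4.1]
width: -0.2
```

```bash
python3 -m inch '[[0.4,0,0,0,0],[0.4,0,0,0,0]]'
python3 to.py 475 -50 43
python3 - <<'E'
from h import *
d=img('side');u,v=proj(d,[475,-50,85]).astype(int);save(d,'s10.png',(u-35,v-35,u+35,v+35),8)
E
```

```text
clock: 25.92
eef_pos: [476.0, -49.5, 41.8]
tool_rot: [1.191, 1.563, -0.88]
force: [-11.7, 1.8, 65.5]
width: -0.3
cm in tool [-0.12 -0.06  0.1 ] pos [476.  -49.5  41.8] jaw deg -118.6 tilt [-1.     0.007  0.003] q7 -1.61 F [-11.7   1.8  65.5] w -0.3 t 25.93
```

View pics/s10.png

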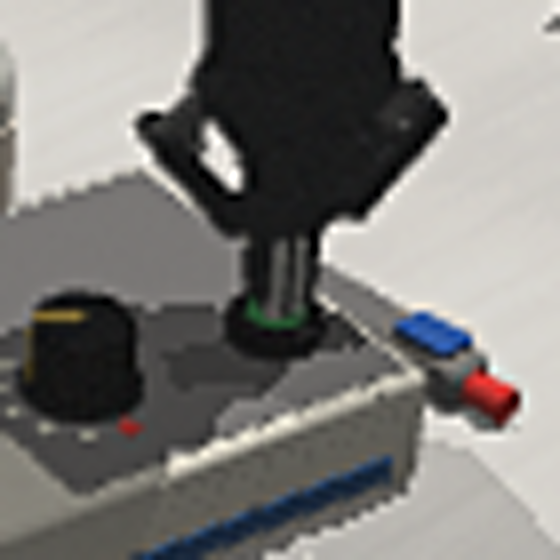

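The button is bottomed (65 N wrist force, green rim at 275,315). Retreating.

```bash
python3 -m inch '[[-0.6,0,0,0,0],[-1.5,0,0,0,0],[-2.5,0,0,0,0],[-3,0,0,0,0],[-3,0,0,0,0],[-3,0,0,0,0],[0,0,0,0,0]]'
python3 to.py 475 -250 200
python3 -m inch '[[0,1,2,0,0],[0,2,3.5,0,0],[0,2,4,0,0],[0,2,4,0,0],[0,2,4,0,0],[0,0,0,0,0],[0,0,0,0,0]]'
python3 - <<'E'
from h import *
from scipy.optimize import least_squares
s=ctrl.read_state();print(s['eef_pos'],s['force'])
for c in ['side','top']:
    d=img(c);hs=cv2.cvtColor(d['frame'],cv2.COLOR_RGB2HSV);P=cloud(d)
    y=(hs[...,0]>20)&(hs[...,0]<34)&(hs[...,1]>110)&(np.hypot(P[...,0]-502,P[...,1]-36)<28)
    p=P[y].mean(0)-[502,36,0];print(c,y.sum(),'clicks',(np.degrees(np.arctan2(p[1],-p[0]))-11.3)/30)
    g=(hs[...,0]>45)&(hs[...,0]<80)&(hs[...,1]>130)&(np.hypot(P[...,0]-475,P[...,1]+50)<20);print('button z',np.percentile(P[g][:,2],[50,90]))
    j=(P[...,2]>146)&(P[...,2]<162)&(np.hypot(P[...,0]-563,P[...,1]-161)<45);print('lid',P[j].mean(0),j.sum())
    if c=='top': save(d,'t11.png',(90,130,410,265),2.5)
E
```

```text
clock: 26.85
eef_pos: [475.1, -49.0, 182.6]
tool_rot: [1.367, 1.562, -0.705]
force: [-0.8, -0.7, -0.6]
width: 0.2
cm in tool [-1.62  9.66 17.64] pos [475.1 -49.  182.6] jaw deg -118.7 tilt [-1.     0.009  0.002] q7 -1.74 F [-0.8 -0.7 -0.6] w 0.2 t 26.85
clock: 27.72
eef_pos: [467.2, -247.8, 175.2]
tool_rot: [-0.616, 1.567, -2.683]
force: [-0.1, 0.2, -1.0]
width: -0.3
[ 467.20363475 -247.81633138  175.19615854] [-0.09017178  0.16323297 -0.97051991]
side 9 clicks 4.32251349568009
button z [81.166563   84.10905081]
lid [559.80415492 164.79377749 152.7748659 ] 180
top 15 clicks 4.002230563777341
button z [80.73262746 84.69220861]
lid [559.18814891 159.07951871 154.13729992] 201
```

View pics/t11.png

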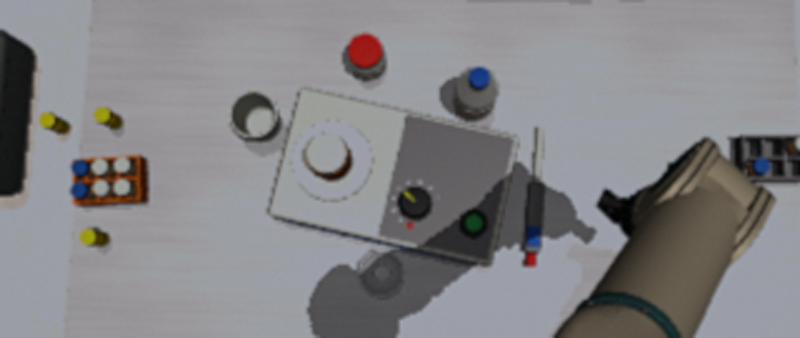

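Everything is in place: the jar is on the plate (327,155), the dial is at 4 clicks, the button is up again, the bystanders are unmoved and the arm is clear.

```bash
python3 -c "from cell import ctrl;print(ctrl.finish_job())"
```

```text
the job is handed in; nothing more can be done
None
```

The job is handed in. The jar is on the stirring plate, the dial is at 4 clicks, and the start button was pressed fully down last; no verdict came back.

- **Vials:** the orange rack holds 4 white and 2 blue caps. The grey rack, with one of each, agrees. I left the loose yellow-capped look-alikes alone.
- **Jar:** my first grip closed on the lid, so I reopened, gripped lower on the body and moved it. It stands upright about 2–4 mm from the plate's centre (20 mm allowed).
- **Dial:** the first close was above the dial and turned nothing. The depth image showed the fingertips about 35 mm higher than the reported tool position. I went lower and turned it 89°, from 1 click to 4. The last top view reads 4.0 clicks. The last side view reads 4.3 from only 9 pixels; I trusted the top view, which fits the turn.
- **Button:** pressed to its hard stop with a brief wrist force of about 65 N (limit 120 N). It has sprung back, with its top at about 81 mm.
- **Last checks:** at about 28 s of the 64 s allowed, the arm was clear and touching nothing. The bystanders and the vials in the orange rack looked unmoved. The arm partly hid the grey rack, so I could see only its blue cap.

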